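# Pry up the bench grinder and park the bar

### The arm

A 6-joint arm with a two-finger parallel gripper is mounted at the origin on the work surface. World frame = base frame: x ahead of the robot, y to its left, z up, the work surface at z = 0. Lengths are in mm, angles in rad, forces in N, time in s.
With the tool pointing down it reaches from about 350 to 875 mm from the base axis. Payload 4.2 kg.
Tool frame: the origin (TCP) lies midway between the tips of the shut fingers; the grasp point (between the pads) lies 19 mm behind it; z points along the fingers, y is the line along which they close (so a half turn about z gives the same grasp; the last joint's range is limited). The gripper opens to 85 mm and grips with 20 to 120 N. Pads are 22 mm wide; open, the fingers measure 114 mm over their backs; the gripper's body (76 mm by 85 mm) begins 54 mm behind the grasp point. The pads swing forward as they close: fully open they stand 13 mm farther back than shut.
Start: joints at [-1.046, 0.385, 0.008, 0, -1.194, -0.259], TCP at [164.192, -603.026, 231.312] pointing down, gripper open.
Joint ranges: [-3.14, 3.14], [-1.21, 2.06], [-1.07, 1.41], [-3.16, 2.05], [-2.99, -0.16], [-3.1, 3.1]. Speed limits (rad/s): [2.79, 2.79, 3.14, 3.14, 3.14, 3.14].

### API

Orientations are given as a unit quaternion [x, y, z, w].
In Python, from bench import arm gives the robot as it stands. The module is installed in compiled form; this text tells all that it offers.
- The arm moves only by the shell command python3 -m handwheel 'ROWS' [OPENING]. ROWS is JSON, a list of rows, each an object of numbers: "x", "y", "z": the shift along the world's x, y, z each as a share of 20 cm, from -1 to 1; "ax", "ay", "az": the turn, a rotation vector about the world's x, y, z each as a share of 90 degrees, from -1 to 1. In form: [{"x": .., "y": .., "z": .., "ax": .., "ay": .., "az": ..}, ...]. A call has exactly 8 rows; each row shifts and turns the commanded pose from where the row before left it; what a row does not reach is not made up. A row lasts 1/10 s, in which the tool goes at most 50 mm and 8.59 degrees, less where a joint would pass 70% of its speed; a pose out of reach is approached as far as the arm can. A call with a number of a shift or a turn outside -1 to 1 is refused whole. A call with a gripper value outside its range is refused whole. OPENING is the opening, from -1 (shut) to 1 (fully open), set as the call begins (- or left out, the last holds). The fingers move at their own pace and stop on an object; the grip force is fixed at half the most. Time passes only in rows, so rows that do not move let the fingers close, or fill a call up. It gives the time, the measured TCP pose, the force, the opening and the grip force at its end, in the units of the state.
- arm.read_state(): the state, without advancing time (a new reading comes with each control period).
- arm.get_image(name): name is "scene" or "top" or "wrist"; returns the picture (384x512x3 uint8, red, green, blue); there is no depth.
- arm.camera_params(name): a dict with "K" (3x3 intrinsics, pixels), "position" and "orientation" of the camera in the world. Camera axes: x right, y down, z forward; pixel columns grow to the right and rows downward; lengths in mm; the calibration is good to about 2 mm. A picture is of the moment at which its call begins: read the wrist's pose just before it. camera_params takes no time and is no camera call; for the wrist camera it gives the pose at the moment of the call.
- arm.job_done(): hands the job in; it is judged then, once.
The state is a dict: "clock": time; "joints": joint angles; "joint_vel": joint speeds; "joint_efforts": joint torques, N m; "position": TCP position; "ee_rot": TCP orientation; "contact_force": force on the tool from outside, world axes, zero at the start; "wrist_torque": the same for the moment, N m; "gripper_width": finger opening in mm; "grasp_force": force on a finger pad.
Only numpy, scipy, OpenCV 4.12 (cv2) and the standard library are available. Lean on these libraries where they do the work, as an engineer would, in place of code of your own. Each camera call takes 0.05 s, during which the arm holds its last target. There are 200 camera calls.

### The job

The front packing strip under the bench grinder has to be changed, so get the grinder's front edge up with the pry bar that lies over the fulcrum block. Slide the bar's flat toe under the front edge of the grinder's base plate until you feel it butt gently against the packing strip, lever the edge up over the block, then swing the bar's raised tail sideways under the wide washer of the hold-down stud and let go, so that the bar stays trapped there and keeps the grinder up. Do not ram the strip or the washer stud, do not let the grinder drop, and leave the other things on the bench where they are.

Things in the scene. Friction and masses are not known exactly. Their poses are not given: they have to be found in the camera images.
- bar: loose straight dark steel pry bar, 463 mm, 0.75 kg. Origin: toe tip, middle of the flat underside (z=0 all along); x out of the toe, away from the tail; z up. Toe: x -60 to 0, 26 wide, 6 thick. Shank: x -455 to -60, 18 wide, 12 thick. A nub (16 diameter) at the tail, x = -455, points down to z = -30. It starts level, underside 30 mm over the bench, on fulcrum and nub
- bar_grip (a point): a good point to grip across the 18 mm wide shank from above: bar frame (-275, 0, 6) mm, the middle of the section. The toe starts 12 to 30 mm short of the plate and level with it: lift the tail and tip the bar about 18 degrees toe-down over the fulcrum, then it slides in under the plate
- bar_park (a point): the point of the bar's top face that comes under the washer when parked: bar frame (-413, 0, 12) mm
- bed: fixed wooden packing strips under the grinder. Origin: on the bench, below the middle of the plate's front edge (grinder down); x level, into the machine, square to the edge; y along it. The front strip, 22 mm high, is hidden: its face lies 20 to 36 mm behind the edge, each time elsewhere, to be found by feel. Over 60 N harms it: levering swings the toe 4 mm forward, so ease the bar back meanwhile
- edge (a point): middle of the lower front edge of the grinder's steel base plate (200 mm wide, 16 mm thick), on the moving grinder; 24 mm over the bench when the grinder is down. Axes as bed when it is down
- grinder (a joint): tilt in rad of the heavy (11 to 17.5 kg) bench grinder about its rear bolts, 240 mm behind the front edge: 0 down, grows as the front edge rises (0.01 rad = 2.4 mm). It falls back by its weight. The edge bears on the bar with 50 to 90 N: push the grip down with 6 to 18 N. Parked under the washer it stays at 0.03 to 0.04; at about 0.05 the bar's nub meets the bench
- fulcrum: fixed hardwood block, 34 mm along x, 90 along y, with a half-round steel top of 8 mm radius along y: axis 22 mm, crest 30 mm over the bench. Origin: on the bench under its middle, 45 mm before the plate's front edge; axes as bed
- keeper: fixed upright steel stud, 18 mm diameter, 100 mm high, with a wide washer (72 mm diameter, underside 66 and top 74 mm over the bench) and a nut (30 mm diameter, 14 mm high) on it. Origin: stud's axis at the bench. It stands 380 to 390 mm before the plate's front edge, 72 to 80 mm to one side of the edge's middle, either side
- stud: the other fixed stud, alike but without a washer (only the nut, 74 to 88 mm over the bench), on the other side of the bar. Origin on its axis at the bench. Of no use for the job
- jar: bystander: glass jar, 68 mm diameter, 100 mm high, origin under its middle; not to be disturbed
- can: bystander: tin can, 66 mm diameter, 110 mm high, origin under its middle; not to be disturbed
- spanner: bystander: steel spanner, 200 mm long, lying on the bench; origin near its middle; not to be disturbed
Mind the look-alikes: they are no part of the job. What is shaped like the keeper but turquoise or yellow is not meant.

How it is judged (in metres and radians):
On the way, in this order (a step that is already met when the one before it is completed fails the run):
1. the bar's toe is under the plate and butts against the packing strip, the grinder still down (contact force between bar and bed above 1.5 N and x of bar in the frame of bed above 0.015 m and value of joint grinder below 0.015 rad), for 0.1 s.
2. the bar levers the grinder's front edge up by more than 6 mm (value of joint grinder above 0.025 rad and x of bar in the frame of bed above 0.012 m), for 0.2 s.
At the end, for the whole second after the job is handed in: The grinder's front edge stays raised (joint grinder 0.022 to 0.06 rad, some 5 to 14 mm), the bar at rest with its toe still at least 12 mm under the plate and its tail trapped below the wide washer (bar_park within 36 mm of the stud's axis, seen from above, and below the washer), nothing held (value of joint grinder between 0.022 and 0.06 rad and x of bar in the frame of bed above 0.012 m and horizontal distance between bar_park and keeper below 0.036 m and z of bar_park in the frame of keeper below 0.072 m and linear speed of bar below 0.02 m/s and velocity of joint grinder below 0.05 rad/s); the robot touches nothing.
It fails at once if the bar pushes the packing strip with more than 60 N (contact force between bar and bed above 60 N).
It fails at once if the bar is jammed against the washer stud with more than 50 N (contact force between bar and keeper above 50 N).
It fails at once if the grinder drops (falls faster than 0.5 rad/s) (velocity of joint grinder below -0.5 rad/s).
It fails at once if the jar, can or spanner is moved more than 20 mm (distance of any of jar, can, spanner from where it was at the start of the episode above 0.02 m).
It also fails if it takes over 48 s, if anything falls off the work surface, if the arm or the gripper's body presses on something with over 40 N, if the wrist force passes 120 N, or if a joint passes its speed limit or range.

## Working session

There is one attempt and no reset: what is moved stays moved. The work goes in short steps, Python scripts to look and compute and a shell command to move; the robot and the scene stay as the last step left them, time stands still between calls to the robot, and variables do not carry over. Pictures are saved under pics/ and viewed, at most 13 in all, crops included, and the job is handed in when it is done.

```bash
mkdir -p pics
python3 - <<'E'
from bench import arm
import cv2,numpy as np
for n in ["scene","top"]:
    im=arm.get_image(n); cv2.imwrite(f"pics/{n}0.png",cv2.cvtColor(im,cv2.COLOR_RGB2BGR))
    p=arm.camera_params(n); print(n,np.round(p["K"],1).tolist(),p["position"],p["orientation"])
s=arm.read_state();print(s)
E
```

```text
scene [[492.0, 0.0, 258.6], [0.0, 492.0, 188.8], [0.0, 0.0, 1.0]] [1302.66956606 -424.8238675   915.29072514] [ 0.81237685  0.43607496 -0.18836029 -0.33823497]
top [[353.3, 0.0, 254.5], [0.0, 353.3, 193.2], [0.0, 0.0, 1.0]] [388.47771902  26.151749   978.01911114] [ 0.74181027 -0.66306917  0.06770456 -0.07397899]
{'clock': 0.1, 'joints': array([-1.04641226e+00,  3.85455356e-01,  6.76493580e-03, -4.62527721e-04,
       -1.19400322e+00, -2.58584020e-01]), 'joint_vel': array([ 0.00141365, -0.00216913,  0.00429591,  0.00119922, -0.00143517,
        0.00136798]), 'joint_efforts': array([ 1.12576558e-04, -3.93319952e+01,  1.88929063e+01,  4.19797540e+00,
       -2.58869928e-03,  7.28327393e-06]), 'position': array([ 164.05070091, -602.53976138,  230.34251951]), 'ee_rot': array([-1.32424540e-01,  9.91192612e-01,  9.58904785e-04, -1.63273179e-04]), 'contact_force': array([-0.29696481, -0.89515512, -0.12687383]), 'wrist_torque': array([ 0.00509942, -0.01458649, -0.01203555]), 'grasp_force': 0.0, 'gripper_width': 85.46521039180817}
```

View pics/top0.png

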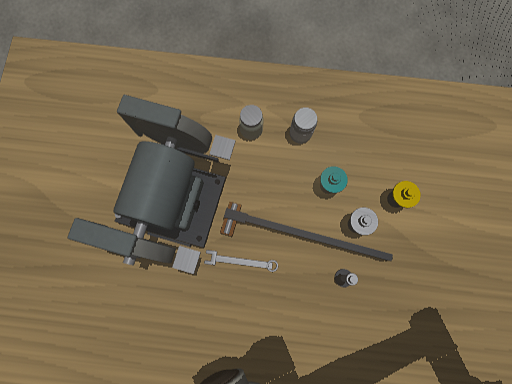

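View pics/scene0.png

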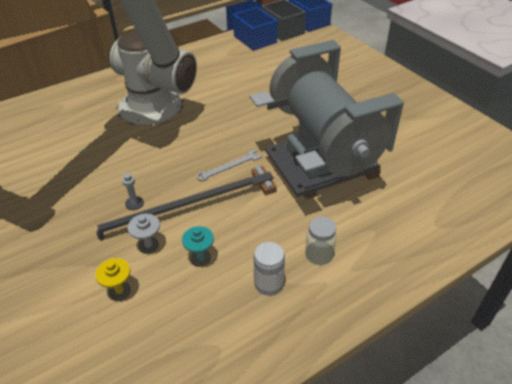

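The top view shows the bar from (228,211) to (391,258), the grey keeper washer at (364,221), the plain stud at (348,279) and the fulcrum at (231,219). I'll enlarge both views.

Run:
```python
import cv2
a=cv2.imread("pics/top0.png")[150:300,190:400]; cv2.imwrite("pics/topc.png",cv2.resize(a,None,fx=3.8,fy=3.8,interpolation=cv2.INTER_CUBIC))
a=cv2.imread("pics/scene0.png")[130:270,85:285]; cv2.imwrite("pics/scenec.png",cv2.resize(a,None,fx=4,fy=4,interpolation=cv2.INTER_CUBIC))
```

```text
(no output)
```

View pics/topc.png

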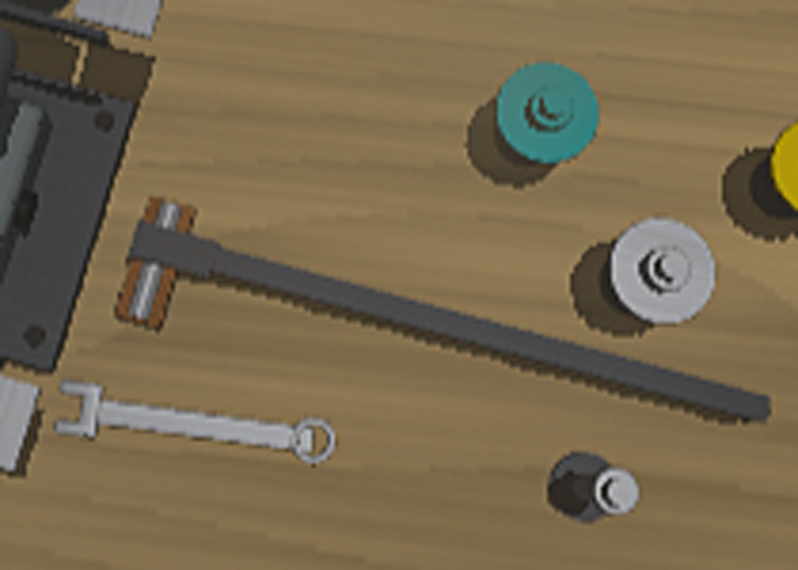

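View pics/scenec.png

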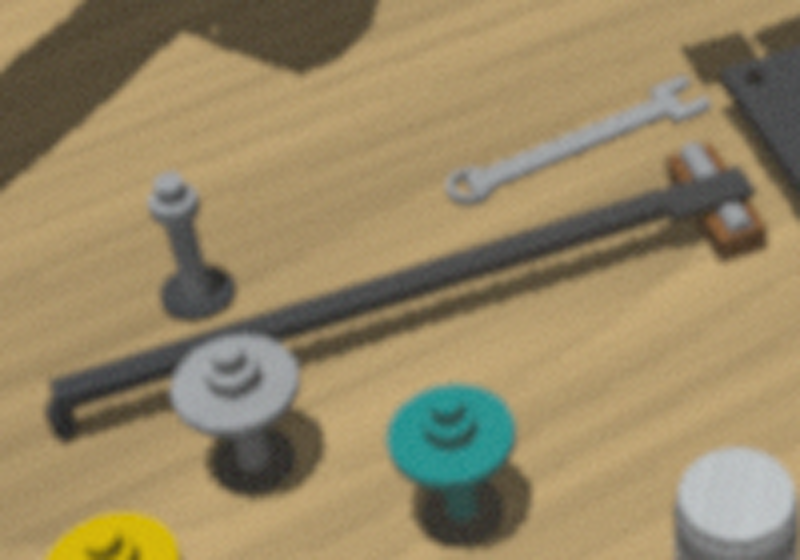

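In the top crop the toe tip is at (137,241), the tail end at (768,404), the washer centre at (663,271), the fulcrum rod at (171,203)–(143,322) and the plate edge at (153,57)–(52,372). In the scene crop the toe is at (746,178), the tail at (54,387) and the washer at (235,382).

```bash
cat > geo.py <<'E'
from bench import arm
import numpy as np
from scipy.spatial.transform import Rotation as R
P={n:arm.camera_params(n) for n in("top","scene")}
def ray(n,u,v,p=None):
    p=p or P[n]; K=np.array(p["K"]); d=R.from_quat(p["orientation"]).apply(np.linalg.solve(K,[u,v,1.])); return np.array(p["position"]),d
def T(x,y): return ray("top",190+x/3.8,150+y/3.8)
def S(x,y): return ray("scene",85+x/4,130+y/4)
def atz(r,z): o,d=r; return o+d*(z-o[2])/d[2]
def tri(a,b):
    A=np.c_[a[1],-b[1]]; s=np.linalg.lstsq(A,b[0]-a[0],rcond=None)[0]; p,q=a[0]+a[1]*s[0],b[0]+b[1]*s[1]; return (p+q)/2,np.linalg.norm(p-q)
E
python3 - <<'E'
from geo import *
np.set_printoptions(precision=1,suppress=True)
for n,a,b in [("toe",(137,241),(746,178)),("tail",(767,402),(54,384)),("washer",(663,271),(235,382)),("studtop",(617,491),(170,182))]: print(n,*tri(T(*a),S(*b)))
print("z-plane toe",atz(T(137,241),36),"tail",atz(T(767,402),42),"washer",atz(T(663,271),74))
e1,e2=atz(T(153,57),40),atz(T(52,372),40);print("edge",e1,e2,np.linalg.norm(e1-e2))
d=(e1-e2)[:2];print("edge dir deg",np.degrees(np.arctan2(d[1],d[0])))
f1,f2=atz(T(171,203),30),atz(T(143,322),30);print("fulc",f1,f2,(f1+f2)/2,np.degrees(np.arctan2(*(f1-f2)[1::-1])))
E
```

```text
toe [517.1 117.5  31.2] 4.031268333156844
tail [ 452.  -328.    47.2] 0.3316448528532139
washer [ 530.8 -244.7   70.7] 1.9539555460926554
studtop [ 381.8 -215.8   96.8] 0.4118065752613425
z-plane toe [515.5 115.2  36. ] tail [ 452.4 -329.8   42. ] washer [ 529.9 -244.6   74. ]
edge [649.7 120.5  40. ] [417.8 161.6  40. ] 235.47407629734593
edge dir deg -10.048421878931913
fulc [546.3  95.1  30. ] [459.8 104.3  30. ] [503.   99.7  30. ] -6.051609024380654
```

```bash
python3 -m handwheel '[{"x":0.1,"y":0.14,"az":0.093},{"x":0.1,"y":0.14,"az":0.093},{"x":0.1,"y":0.14,"az":0.093},{"x":0.1,"y":0.14,"az":0.093},{"x":0.1,"y":0.14,"az":0.093},{"x":0.1,"y":0.14,"az":0.093},{"x":0.1,"y":0.14,"az":0.093},{"x":0.1,"y":0.14,"az":0.093}]' 1
python3 -m handwheel '[{"x":0.1,"y":0.14,"z":-0.08},{"x":0.1,"y":0.14,"z":-0.08},{"x":0.1,"y":0.14,"z":-0.08},{"x":0.1,"y":0.14,"z":-0.08},{"x":0.1,"y":0.14,"z":-0.08},{"x":0.1,"y":0.14,"z":-0.08},{"x":0.1,"y":0.14},{}]'
python3 - <<'E'
from geo import *
import cv2
s=arm.read_state();print(s["position"],R.from_quat(s["ee_rot"]).as_matrix()[:,:2].T)
p=arm.camera_params("wrist");print(p)
cv2.imwrite("pics/w1.png",cv2.cvtColor(arm.get_image("wrist"),cv2.COLOR_RGB2BGR))
def pj(X):
    c=R.from_quat(p["orientation"]).inv().apply(np.array(X)-p["position"]);q=np.array(p["K"])@c;return q[:2]/q[2]
for X in [(516,117,36),(477,-157,42),(452,-330,42),(530,-245,74),(503,100,30)]:print(X,pj(X))
E
```

```text
[ 164.05070091 -602.53976138  230.34251951] [[-9.64927429e-01 -2.62516765e-01  6.97052878e-05]
 [-2.62516139e-01  9.64925643e-01  1.94416143e-03]]
{'K': array([[322.42954148,   0.        , 256.66671225],
       [  0.        , 322.42954148, 192.98075235],
       [  0.        ,   0.        ,   1.        ]]), 'position': array([  97.78873001, -620.49961288,  372.39476564]), 'orientation': array([0.60178132, 0.78649987, 0.11105545, 0.08332997])}
(516, 117, 36) [653.19938773 509.98797613]
(477, -157, 42) [504.0365149  461.91626558]
(452, -330, 42) [395.72727273 424.40608908]
(530, -245, 74) [443.29738134 503.46600652]
(503, 100, 30) [643.7746467  497.46942314]invalid input at $[0]: expected keys x, y, z, ax, ay, az
invalid input at $[0]: expected keys x, y, z, ax, ay, az
```

View pics/w1.png

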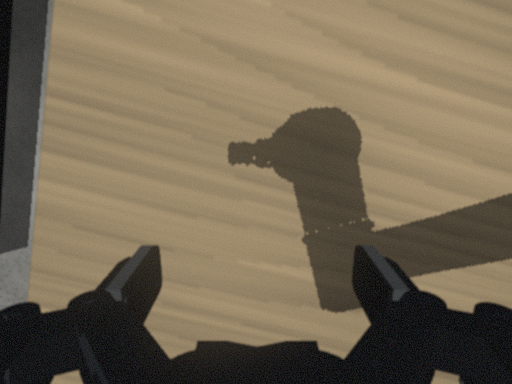

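The arm has not moved: the rows need all six keys, and the picture shows only bare bench between the fingers. I'll resend with full rows.

```bash
cat >> geo.py <<'E'
def see(name):
    import cv2
    s=arm.read_state();p=arm.camera_params("wrist")
    cv2.imwrite(f"pics/{name}.png",cv2.cvtColor(arm.get_image("wrist"),cv2.COLOR_RGB2BGR))
    return s,p
def pj(p,X):
    c=R.from_quat(p["orientation"]).inv().apply(np.array(X,float)-p["position"]);q=np.array(p["K"])@c;return np.round(q[:2]/q[2],1)
E
python3 -m handwheel '[{"x":0.1,"y":0.14,"z":0,"ax":0,"ay":0,"az":0.093},{"x":0.1,"y":0.14,"z":0,"ax":0,"ay":0,"az":0.093},{"x":0.1,"y":0.14,"z":0,"ax":0,"ay":0,"az":0.093},{"x":0.1,"y":0.14,"z":0,"ax":0,"ay":0,"az":0.093},{"x":0.1,"y":0.14,"z":0,"ax":0,"ay":0,"az":0.093},{"x":0.1,"y":0.14,"z":0,"ax":0,"ay":0,"az":0.093},{"x":0.1,"y":0.14,"z":0,"ax":0,"ay":0,"az":0.093},{"x":0.1,"y":0.14,"z":0,"ax":0,"ay":0,"az":0.093}]' 1 &&
python3 -m handwheel '[{"x":0.1,"y":0.14,"z":-0.08,"ax":0,"ay":0,"az":0},{"x":0.1,"y":0.14,"z":-0.08,"ax":0,"ay":0,"az":0},{"x":0.1,"y":0.14,"z":-0.08,"ax":0,"ay":0,"az":0},{"x":0.1,"y":0.14,"z":-0.08,"ax":0,"ay":0,"az":0},{"x":0.1,"y":0.14,"z":-0.08,"ax":0,"ay":0,"az":0},{"x":0.1,"y":0.14,"z":-0.08,"ax":0,"ay":0,"az":0},{"x":0.1,"y":0.14,"z":0,"ax":0,"ay":0,"az":0},{"x":0.06,"y":0.1,"z":0,"ax":0,"ay":0,"az":0}]'
python3 - <<'E'
from geo import *
s,p=see("w2");print(s["position"],R.from_quat(s["ee_rot"]).as_matrix()[:,:2].T, p["position"])
for X in [(516,117,36),(477,-157,42),(452,-330,42),(530,-245,74),(503,100,30)]:print(X,pj(p,X))
E
```

```text
clock: 0.95
position: [324.7, -377.7, 231.1]
ee_rot: [-0.66, 0.752, 0.0, 0.0]
contact_force: [0.6, 0.6, 1.1]
gripper_width: 85.2
grasp_force: 0.0
clock: 1.75
position: [477.0, -161.4, 134.5]
ee_rot: [-0.658, 0.753, 0.0, -0.001]
contact_force: [0.2, -0.2, 0.8]
gripper_width: 85.3
grasp_force: 0.0
[ 477.00025288 -161.37399562  134.54443331] [[-1.34448274e-01 -9.90920577e-01  2.67953013e-04]
 [-9.90919739e-01  1.34448509e-01  1.29162902e-03]] [ 468.74323932 -229.83327633  276.6237769 ]
(516, 117, 36) [256.4 458.9]
(477, -157, 42) [258.5 200.7]
(452, -330, 42) [261.2 -71.6]
(530, -245, 74) [151.3  88.9]
(503, 100, 30) [266.8 439.2]
```

View pics/w2.png

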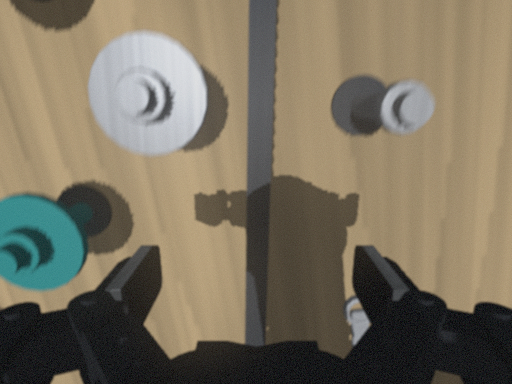

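The bar runs through the wrist view at column 263 (row 0) to 255 (row 345), so it is centred between the fingers. The washer is at (148,94), about 3 mm further +y than I estimated. I'll go down and grip.

```bash
python3 -m handwheel '[{"x":0,"y":0.02,"z":-0.1,"ax":0,"ay":0,"az":-0.012},{"x":0,"y":0,"z":-0.1,"ax":0,"ay":0,"az":0},{"x":0,"y":0,"z":-0.1,"ax":0,"ay":0,"az":0},{"x":0,"y":0,"z":-0.1,"ax":0,"ay":0,"az":0},{"x":0,"y":0,"z":-0.1,"ax":0,"ay":0,"az":0},{"x":0,"y":0,"z":-0.06,"ax":0,"ay":0,"az":0},{"x":0,"y":0,"z":-0.03,"ax":0,"ay":0,"az":0},{"x":0,"y":0,"z":0,"ax":0,"ay":0,"az":0}]' 1
python3 -m handwheel '[{"x":0,"y":0,"z":0,"ax":0,"ay":0,"az":0},{"x":0,"y":0,"z":0,"ax":0,"ay":0,"az":0},{"x":0,"y":0,"z":0,"ax":0,"ay":0,"az":0},{"x":0,"y":0,"z":0,"ax":0,"ay":0,"az":0},{"x":0,"y":0,"z":0,"ax":0,"ay":0,"az":0},{"x":0,"y":0,"z":0,"ax":0,"ay":0,"az":0},{"x":0,"y":0,"z":0,"ax":0,"ay":0,"az":0},{"x":0,"y":0,"z":0,"ax":0,"ay":0,"az":0}]' -1
python3 - <<'E'
from geo import *
s=arm.read_state();print(s["wrist_torque"],R.from_quat(s["ee_rot"]).as_matrix()[:,0])
E
```

```text
clock: 2.6
position: [475.7, -159.1, 16.6]
ee_rot: [-0.65, 0.76, 0.001, -0.001]
contact_force: [-0.9, 0.7, 0.4]
gripper_width: 85.7
grasp_force: 0.0
clock: 3.4
position: [476.0, -159.0, 17.8]
ee_rot: [-0.65, 0.76, 0.0, -0.0]
contact_force: [-2.3, 1.3, 5.9]
gripper_width: 16.9
grasp_force: 59.2
[0.30479931 0.5416405  0.02171963] [-1.54413540e-01 -9.88006301e-01  8.95131233e-05]
```

```bash
python3 -m handwheel '[{"x":0,"y":0.001,"z":0.053,"ax":-0.0261,"ay":0.0041,"az":0},{"x":0,"y":0.003,"z":0.053,"ax":-0.0261,"ay":0.0041,"az":0},{"x":0.001,"y":0.005,"z":0.053,"ax":-0.0261,"ay":0.0041,"az":0},{"x":0.001,"y":0.007,"z":0.053,"ax":-0.0261,"ay":0.0041,"az":0},{"x":0.001,"y":0.009,"z":0.053,"ax":-0.0261,"ay":0.0041,"az":0},{"x":0.002,"y":0.011,"z":0.053,"ax":-0.0261,"ay":0.0041,"az":0},{"x":0.002,"y":0.013,"z":0.053,"ax":-0.0261,"ay":0.0041,"az":0},{"x":0.002,"y":0.015,"z":0.052,"ax":-0.0261,"ay":0.0041,"az":0}]'
python3 - <<'E'
from geo import *
import cv2
a=cv2.cvtColor(arm.get_image("scene"),cv2.COLOR_RGB2BGR)[110:270,85:325]; cv2.imwrite("pics/s2.png",cv2.resize(a,None,fx=3.3,fy=3.3,interpolation=cv2.INTER_CUBIC))
s=arm.read_state();print(s["position"],s["contact_force"],s["wrist_torque"],R.from_quat(s["ee_rot"]).as_matrix())
E
```

```text
clock: 4.2
position: [477.0, -146.0, 100.9]
ee_rot: [-0.641, 0.75, -0.107, -0.126]
contact_force: [0.5, 0.2, -6.2]
gripper_width: 17.0
grasp_force: 60.0
[ 478.35025439 -145.20451096  102.20231469] [ 0.5743877   1.15583661 -4.61228679] [ 1.44803866 -0.21844588  0.05238398] [[-1.44537924e-01 -9.88269234e-01 -4.93225045e-02]
 [-9.33748566e-01  1.52719947e-01 -3.23713197e-01]
 [ 3.27448324e-01 -7.34015688e-04 -9.44868804e-01]]
```

View pics/s2.png

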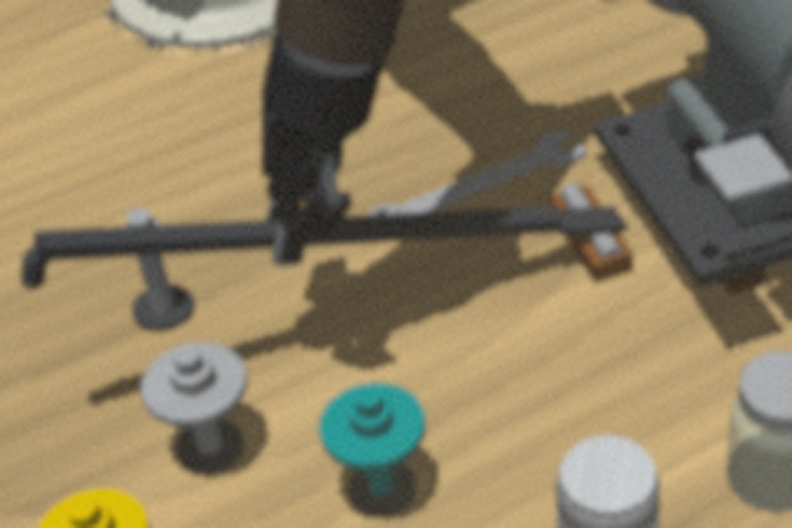

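The bar is tipped about 19° over the fulcrum with its toe just short of the plate. Now I'll slide it along its own axis.

```bash
python3 -m handwheel '[{"x":0.0036,"y":0.0234,"z":-0.0081,"ax":0,"ay":0,"az":0},{"x":0.0036,"y":0.0234,"z":-0.0081,"ax":0,"ay":0,"az":0},{"x":0.0036,"y":0.0234,"z":-0.0081,"ax":0,"ay":0,"az":0},{"x":0.0036,"y":0.0234,"z":-0.0081,"ax":0,"ay":0,"az":0},{"x":0.0036,"y":0.0234,"z":-0.0081,"ax":0,"ay":0,"az":0},{"x":0.0036,"y":0.0234,"z":-0.0081,"ax":0,"ay":0,"az":0},{"x":0.0036,"y":0.0234,"z":-0.0081,"ax":0,"ay":0,"az":0},{"x":0.0036,"y":0.0234,"z":-0.0081,"ax":0,"ay":0,"az":0}]'
python3 - <<'E'
from geo import *
import cv2
a=cv2.cvtColor(arm.get_image("scene"),cv2.COLOR_RGB2BGR)[150:220,220:320]; cv2.imwrite("pics/s3.png",cv2.resize(a,None,fx=7,fy=7,interpolation=cv2.INTER_CUBIC))
s=arm.read_state();print(s["position"],s["contact_force"],s["wrist_torque"])
E
```

```text
clock: 5.05
position: [483.9, -108.4, 88.8]
ee_rot: [-0.641, 0.749, -0.107, -0.126]
contact_force: [0.1, -0.7, -5.3]
gripper_width: 16.8
grasp_force: 60.0
[ 484.22533455 -107.76720032   88.59085267] [ 0.45200785  2.33015499 -6.55934467] [ 1.76107264 -0.24508503  0.01963478]
```

View pics/s3.png

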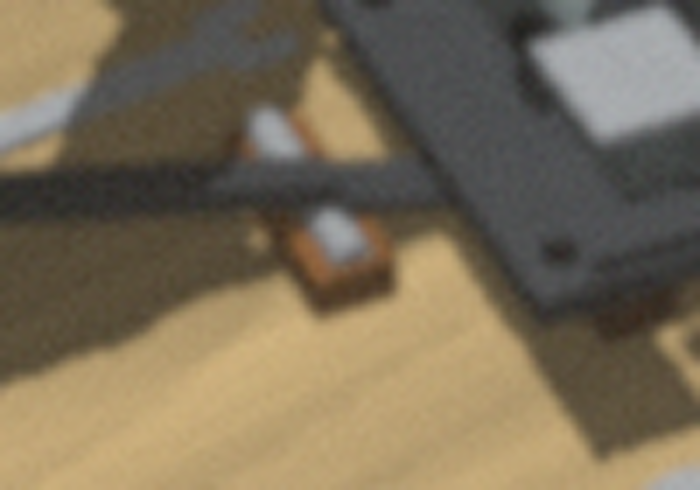

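The toe has entered under the plate edge with no contact force. Now I'll creep in and feel for the strip.

```bash
python3 -m handwheel '[{"x":0.0007,"y":0.0047,"z":-0.0016,"ax":0,"ay":0,"az":0},{"x":0.0007,"y":0.0047,"z":-0.0016,"ax":0,"ay":0,"az":0},{"x":0.0007,"y":0.0047,"z":-0.0016,"ax":0,"ay":0,"az":0},{"x":0.0007,"y":0.0047,"z":-0.0016,"ax":0,"ay":0,"az":0},{"x":0.0007,"y":0.0047,"z":-0.0016,"ax":0,"ay":0,"az":0},{"x":0.0007,"y":0.0047,"z":-0.0016,"ax":0,"ay":0,"az":0},{"x":0.0007,"y":0.0047,"z":-0.0016,"ax":0,"ay":0,"az":0},{"x":0.0007,"y":0.0047,"z":-0.0016,"ax":0,"ay":0,"az":0}]'
```

```text
clock: 5.9
position: [484.9, -101.2, 86.4]
ee_rot: [-0.641, 0.749, -0.107, -0.126]
contact_force: [0.0, -0.8, -5.4]
gripper_width: 16.8
grasp_force: 60.0
```

```bash
python3 -m handwheel '[{"x":0.0007,"y":0.0047,"z":-0.0016,"ax":0,"ay":0,"az":0},{"x":0.0007,"y":0.0047,"z":-0.0016,"ax":0,"ay":0,"az":0},{"x":0.0007,"y":0.0047,"z":-0.0016,"ax":0,"ay":0,"az":0},{"x":0.0007,"y":0.0047,"z":-0.0016,"ax":0,"ay":0,"az":0},{"x":0.0007,"y":0.0047,"z":-0.0016,"ax":0,"ay":0,"az":0},{"x":0,"y":0,"z":0,"ax":0,"ay":0,"az":0},{"x":0,"y":0,"z":0,"ax":0,"ay":0,"az":0},{"x":0,"y":0,"z":0,"ax":0,"ay":0,"az":0}]'
```

```text
clock: 6.7
position: [485.7, -96.4, 84.7]
ee_rot: [-0.641, 0.749, -0.107, -0.125]
contact_force: [0.3, 0.2, -6.4]
gripper_width: 16.9
grasp_force: 60.0
```

```bash
python3 -m handwheel '[{"x":0.0007,"y":0.0047,"z":-0.0016,"ax":0,"ay":0,"az":0},{"x":0.0007,"y":0.0047,"z":-0.0016,"ax":0,"ay":0,"az":0},{"x":0.0007,"y":0.0047,"z":-0.0016,"ax":0,"ay":0,"az":0},{"x":0.0007,"y":0.0047,"z":-0.0016,"ax":0,"ay":0,"az":0},{"x":0,"y":0,"z":0,"ax":0,"ay":0,"az":0},{"x":0,"y":0,"z":0,"ax":0,"ay":0,"az":0},{"x":0,"y":0,"z":0,"ax":0,"ay":0,"az":0},{"x":0,"y":0,"z":0,"ax":0,"ay":0,"az":0}]'
```

```text
clock: 7.5
position: [485.9, -93.0, 83.5]
ee_rot: [-0.641, 0.749, -0.107, -0.126]
contact_force: [-0.5, -1.5, -5.4]
gripper_width: 16.9
grasp_force: 60.0
```

```bash
python3 -m handwheel '[{"x":0.0007,"y":0.0047,"z":-0.0016,"ax":0,"ay":0,"az":0},{"x":0.0007,"y":0.0047,"z":-0.0016,"ax":0,"ay":0,"az":0},{"x":0.0007,"y":0.0047,"z":-0.0016,"ax":0,"ay":0,"az":0},{"x":0,"y":0,"z":0,"ax":0,"ay":0,"az":0},{"x":0,"y":0,"z":0,"ax":0,"ay":0,"az":0},{"x":0,"y":0,"z":0,"ax":0,"ay":0,"az":0},{"x":0,"y":0,"z":0,"ax":0,"ay":0,"az":0},{"x":0,"y":0,"z":0,"ax":0,"ay":0,"az":0}]'
```

```text
clock: 8.3
position: [484.4, -92.5, 83.2]
ee_rot: [-0.64, 0.75, -0.107, -0.129]
contact_force: [-1.0, -10.3, -1.4]
gripper_width: 16.7
grasp_force: 60.1
```

The toe butts at about 10 N, held half a second. I'll ease back 3 mm, then lever.

```bash
python3 -m handwheel '[{"x":-0.0011,"y":-0.007,"z":0.0025,"ax":0,"ay":0,"az":0},{"x":-0.0011,"y":-0.007,"z":0.0025,"ax":0,"ay":0,"az":0},{"x":-0.001,"y":-0.01,"z":0.0025,"ax":0,"ay":0,"az":0},{"x":0,"y":0,"z":0,"ax":0,"ay":0,"az":0},{"x":0,"y":0,"z":0,"ax":0,"ay":0,"az":0},{"x":0,"y":0,"z":0,"ax":0,"ay":0,"az":0},{"x":0,"y":0,"z":0,"ax":0,"ay":0,"az":0},{"x":0,"y":0,"z":0,"ax":0,"ay":0,"az":0}]'
python3 - <<'E'
from geo import *
s=arm.read_state();print(s["position"],s["contact_force"],s["wrist_torque"],R.from_quat(s["ee_rot"]).as_matrix())
E
```

```text
clock: 9.1
position: [486.2, -94.5, 84.0]
ee_rot: [-0.641, 0.749, -0.107, -0.125]
contact_force: [-0.6, 1.7, -5.5]
gripper_width: 17.1
grasp_force: 60.0
[486.20765396 -94.45607711  83.98793047] [-0.61405766  1.6855994  -5.48067035] [ 1.74992122 -0.32937729  0.01275554] [[-1.45852377e-01 -9.88045417e-01 -4.99333280e-02]
 [-9.34241431e-01  1.54162860e-01 -3.21600313e-01]
 [ 3.25453580e-01 -2.56386337e-04 -9.45557984e-01]]
```

```bash
python3 -m handwheel '[{"x":-0.0009,"y":-0.0058,"z":-0.019,"ax":0.0121,"ay":-0.0019,"az":0},{"x":-0.0009,"y":-0.0058,"z":-0.019,"ax":0.0121,"ay":-0.0019,"az":0},{"x":-0.0009,"y":-0.0058,"z":-0.019,"ax":0.0121,"ay":-0.0019,"az":0},{"x":-0.0009,"y":-0.0058,"z":-0.019,"ax":0.0121,"ay":-0.0019,"az":0},{"x":-0.0009,"y":-0.0058,"z":-0.019,"ax":0.0121,"ay":-0.0019,"az":0},{"x":-0.0009,"y":-0.0058,"z":-0.019,"ax":0.0121,"ay":-0.0019,"az":0},{"x":-0.0009,"y":-0.0058,"z":-0.019,"ax":0.0121,"ay":-0.0019,"az":0},{"x":-0.0009,"y":-0.0058,"z":-0.019,"ax":0.0121,"ay":-0.0019,"az":0}]'
python3 - <<'E'
from geo import *
s=arm.read_state();print(s["position"],s["contact_force"],s["wrist_torque"],R.from_quat(s["ee_rot"]).as_matrix()[:,0])
E
```

```text
clock: 9.9
position: [486.7, -101.5, 54.3]
ee_rot: [-0.649, 0.756, -0.058, -0.064]
contact_force: [-3.1, 22.5, 2.6]
gripper_width: 16.8
grasp_force: 61.4
[ 486.69103798 -101.49810885   54.32839939] [-3.13642193 22.5034249   2.63326264] [ 6.42432517  1.01544965 -0.07324275] [-0.15014417 -0.97360842  0.17188186]
```

```bash
python3 -m handwheel '[{"x":-0.0003,"y":-0.002,"z":-0.0197,"ax":0.0121,"ay":-0.0019,"az":0},{"x":-0.0003,"y":-0.002,"z":-0.0197,"ax":0.0121,"ay":-0.0019,"az":0},{"x":-0.0003,"y":-0.002,"z":-0.0197,"ax":0.0121,"ay":-0.0019,"az":0},{"x":-0.0003,"y":-0.002,"z":-0.0197,"ax":0.0121,"ay":-0.0019,"az":0},{"x":-0.0003,"y":-0.002,"z":-0.0197,"ax":0.0121,"ay":-0.0019,"az":0},{"x":-0.0003,"y":-0.002,"z":-0.0197,"ax":0.0121,"ay":-0.0019,"az":0},{"x":-0.0003,"y":-0.002,"z":-0.0197,"ax":0.0121,"ay":-0.0019,"az":0},{"x":-0.0003,"y":-0.002,"z":-0.0197,"ax":0.0121,"ay":-0.0019,"az":0}]'
python3 - <<'E'
from geo import *
import cv2
a=cv2.cvtColor(arm.get_image("scene"),cv2.COLOR_RGB2BGR)[120:240,85:325]; cv2.imwrite("pics/s4.png",cv2.resize(a,None,fx=3.3,fy=3.3,interpolation=cv2.INTER_CUBIC))
s=arm.read_state();print(s["position"],s["contact_force"],s["wrist_torque"],R.from_quat(s["ee_rot"]).as_matrix()[:,0])
E
```

```text
clock: 10.7
position: [487.0, -102.9, 23.8]
ee_rot: [-0.651, 0.759, -0.008, -0.005]
contact_force: [-3.3, 34.8, 13.2]
gripper_width: 16.7
grasp_force: 62.5
[ 487.04948307 -102.94749486   23.50572568] [-4.38058163 33.77536097 10.73643538] [9.07975964 1.1651483  0.33703195] [-0.15216435 -0.9882044   0.01726508]
```

View pics/s4.png

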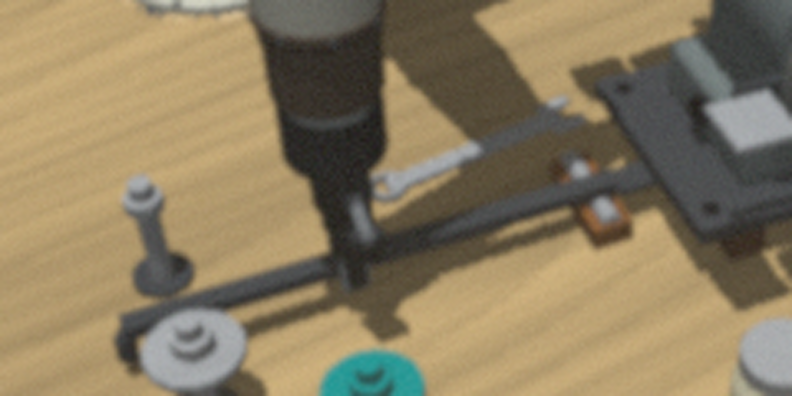

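The tool is at about 1° pitch and 11 N down-force, so the edge should be up roughly 10 mm. Next I'll swing the tail towards the grey washer, three quarters of the way first.

```bash
python3 -m handwheel '[{"x":0,"y":0,"z":0,"ax":0,"ay":0,"az":0},{"x":0.014,"y":-0.002,"z":0,"ax":0,"ay":0,"az":0.0089},{"x":0.014,"y":-0.002,"z":0,"ax":0,"ay":0,"az":0.0089},{"x":0.014,"y":-0.0015,"z":0,"ax":0,"ay":0,"az":0.0089},{"x":0.014,"y":-0.0015,"z":0,"ax":0,"ay":0,"az":0.0089},{"x":0.014,"y":-0.001,"z":0,"ax":0,"ay":0,"az":0.0089},{"x":0.014,"y":-0.001,"z":0,"ax":0,"ay":0,"az":0.0089},{"x":0,"y":0,"z":0,"ax":0,"ay":0,"az":0}]'
python3 - <<'E'
from geo import *
s,p=see("w5");x=R.from_quat(s["ee_rot"]).as_matrix()[:,0];print(s["position"],s["contact_force"],s["wrist_torque"],x)
P=s["position"]+138*x;K=np.array([531,-243]);print("park",P,"to K",np.linalg.norm(P[:2]-K))
print(pj(p,[531,-243,74]),pj(p,[P[0],P[1],54]))
E
```

```text
clock: 11.55
position: [503.5, -105.2, 24.3]
ee_rot: [-0.682, 0.732, -0.009, -0.005]
contact_force: [-3.8, 27.0, 10.3]
gripper_width: 16.8
grasp_force: 62.2
[ 503.51251784 -105.15489997   24.31333517] [-3.80541788 26.98514512 10.33507776] [ 7.17112791  0.91619054 -0.21992561] [-0.07053352 -0.9973129   0.01979913]
park [ 493.77889149 -242.78407988   27.04561512] to K 37.22173478651957
[  95.2 -209.3] [ 259.1 -154.1]
```

View pics/w5.png

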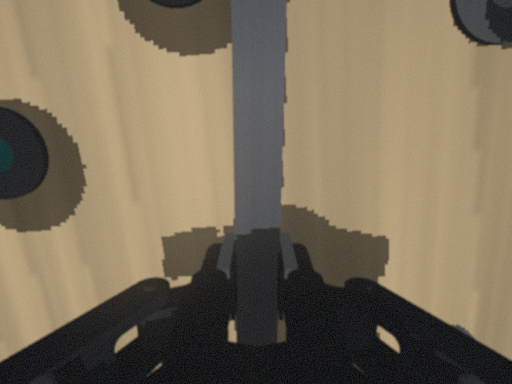

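The wrist view shows the bar straight in the grip (columns 233–285), with the keeper's base at about (178,0), still clear. About 10 mm more swing is needed at the tail.

```bash
python3 -m handwheel '[{"x":0.008,"y":-0.0005,"z":0,"ax":0,"ay":0,"az":0.005},{"x":0.008,"y":-0.0005,"z":0,"ax":0,"ay":0,"az":0.005},{"x":0.008,"y":0,"z":0,"ax":0,"ay":0,"az":0.005},{"x":0.007,"y":0,"z":0,"ax":0,"ay":0,"az":0.004},{"x":0,"y":0,"z":0,"ax":0,"ay":0,"az":0},{"x":0,"y":0,"z":0,"ax":0,"ay":0,"az":0},{"x":0,"y":0,"z":0,"ax":0,"ay":0,"az":0},{"x":0,"y":0,"z":0,"ax":0,"ay":0,"az":0}]'
python3 - <<'E'
from geo import *
import cv2
a=cv2.cvtColor(arm.get_image("top"),cv2.COLOR_RGB2BGR)[150:300,190:400]; cv2.imwrite("pics/t6.png",cv2.resize(a,None,fx=3.8,fy=3.8,interpolation=cv2.INTER_CUBIC))
s=arm.read_state();x=R.from_quat(s["ee_rot"]).as_matrix()[:,0];print(s["position"],s["contact_force"],s["wrist_torque"],x)
P=s["position"]+138*x;K=np.array([531,-243]);print("park",P,"to K",np.linalg.norm(P[:2]-K))
E
```

```text
clock: 12.4
position: [508.8, -105.6, 24.2]
ee_rot: [-0.692, 0.722, -0.008, -0.006]
contact_force: [-4.6, 24.7, 11.2]
gripper_width: 17.0
grasp_force: 62.3
[ 508.76547035 -105.60587521   24.24126365] [-3.36185275 25.99113661  9.93293955] [ 6.74707212  1.16547839 -0.62062406] [-0.04253843 -0.99889458  0.02000235]
park [ 502.89516679 -243.45332767   27.00158733] to K 28.108489036612447
```

View pics/t6.png

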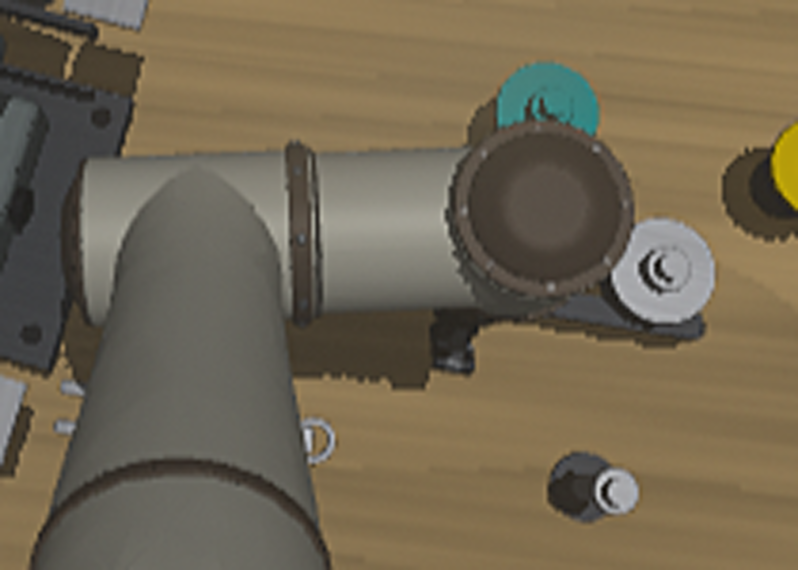

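The tail is already under the grey washer, at (690,330) in the crop. I'll nudge it 4 mm further in and then let the tail rise gently.

```bash
python3 -m handwheel '[{"x":0.006,"y":0,"z":0,"ax":0,"ay":0,"az":0.004},{"x":0.006,"y":0,"z":0,"ax":0,"ay":0,"az":0.004},{"x":0,"y":0.001,"z":0.005,"ax":-0.0029,"ay":0,"az":0},{"x":0,"y":0.001,"z":0.005,"ax":-0.0029,"ay":0,"az":0},{"x":0,"y":0.001,"z":0.005,"ax":-0.0029,"ay":0,"az":0},{"x":0,"y":0.001,"z":0.005,"ax":-0.0029,"ay":0,"az":0},{"x":0,"y":0.001,"z":0.005,"ax":-0.0029,"ay":0,"az":0},{"x":0,"y":0.001,"z":0.005,"ax":-0.0029,"ay":0,"az":0}]'
python3 - <<'E'
from geo import *
s=arm.read_state();x=R.from_quat(s["ee_rot"]).as_matrix()[:,0];print(s["position"],s["contact_force"],s["wrist_torque"],x)
P=s["position"]+138*x;K=np.array([531,-243]);print("park",P,"to K",np.linalg.norm(P[:2]-K))
E
```

```text
clock: 13.25
position: [511.5, -105.9, 29.7]
ee_rot: [-0.696, 0.717, -0.019, -0.016]
contact_force: [-0.8, 14.7, 3.5]
gripper_width: 16.6
grasp_force: 61.4
[ 511.52640992 -105.90087652   29.70986109] [-0.75971323 14.74413181  3.51817826] [ 3.89141585  0.29404786 -0.6339062 ] [-0.03018849 -0.99834721  0.04890297]
park [ 507.36039812 -243.67279167   36.45847135] to K 23.649173891266717
```

```bash
python3 -m handwheel '[{"x":0,"y":0.001,"z":0.003,"ax":-0.0018,"ay":0,"az":0},{"x":0,"y":0.001,"z":0.003,"ax":-0.0018,"ay":0,"az":0},{"x":0,"y":0.001,"z":0.003,"ax":-0.0018,"ay":0,"az":0},{"x":0,"y":0.001,"z":0.003,"ax":-0.0018,"ay":0,"az":0},{"x":0,"y":0,"z":0,"ax":0,"ay":0,"az":0},{"x":0,"y":0,"z":0,"ax":0,"ay":0,"az":0},{"x":0,"y":0,"z":0,"ax":0,"ay":0,"az":0},{"x":0,"y":0,"z":0,"ax":0,"ay":0,"az":0}]'
python3 - <<'E'
from geo import *
s=arm.read_state();x=R.from_quat(s["ee_rot"]).as_matrix()[:,0];print(s["position"],s["contact_force"],s["wrist_torque"],x)
E
```

```text
clock: 14.05
position: [511.5, -106.0, 31.3]
ee_rot: [-0.696, 0.717, -0.023, -0.02]
contact_force: [1.7, 10.2, -2.1]
gripper_width: 16.7
grasp_force: 60.7
[ 511.45685376 -105.95972983   31.29973639] [ 1.74417244 10.19718402 -2.14930116] [ 2.85427143 -0.34634194 -0.54912161] [-0.03065393 -0.99769896  0.06047416]
```

The tail now bears on the washer, as the wrist's vertical force has turned negative. I'll let go.

```bash
python3 -m handwheel '[{"x":0,"y":0,"z":0,"ax":0,"ay":0,"az":0},{"x":0,"y":0,"z":0,"ax":0,"ay":0,"az":0},{"x":0,"y":0,"z":0,"ax":0,"ay":0,"az":0},{"x":0,"y":0,"z":0,"ax":0,"ay":0,"az":0},{"x":0,"y":0,"z":0,"ax":0,"ay":0,"az":0},{"x":0,"y":0,"z":0,"ax":0,"ay":0,"az":0},{"x":0,"y":0,"z":0,"ax":0,"ay":0,"az":0},{"x":0,"y":0,"z":0,"ax":0,"ay":0,"az":0}]' 1
python3 -m handwheel '[{"x":0,"y":0,"z":0.05,"ax":0,"ay":0,"az":0},{"x":0,"y":0,"z":0.1,"ax":0,"ay":0,"az":0},{"x":0,"y":0,"z":0.15,"ax":0,"ay":0,"az":0},{"x":0,"y":0,"z":0.15,"ax":0,"ay":0,"az":0},{"x":0,"y":0,"z":0.15,"ax":0,"ay":0,"az":0},{"x":0,"y":0,"z":0.15,"ax":0,"ay":0,"az":0},{"x":0,"y":0,"z":0.15,"ax":0,"ay":0,"az":0},{"x":0,"y":0,"z":0,"ax":0,"ay":0,"az":0}]'
python3 - <<'E'
from geo import *
import cv2
a=cv2.cvtColor(arm.get_image("scene"),cv2.COLOR_RGB2BGR)[120:270,85:325]; cv2.imwrite("pics/s7.png",cv2.resize(a,None,fx=3.3,fy=3.3,interpolation=cv2.INTER_CUBIC))
E
```

```text
clock: 14.85
position: [509.4, -107.3, 30.5]
ee_rot: [-0.696, 0.717, -0.022, -0.022]
contact_force: [0.1, 0.3, 0.4]
gripper_width: 85.5
grasp_force: 0.0
clock: 15.65
position: [512.0, -107.3, 216.1]
ee_rot: [-0.697, 0.717, -0.026, -0.018]
contact_force: [-0.3, -0.0, 0.0]
gripper_width: 85.4
grasp_force: 0.0
```

View pics/s7.png

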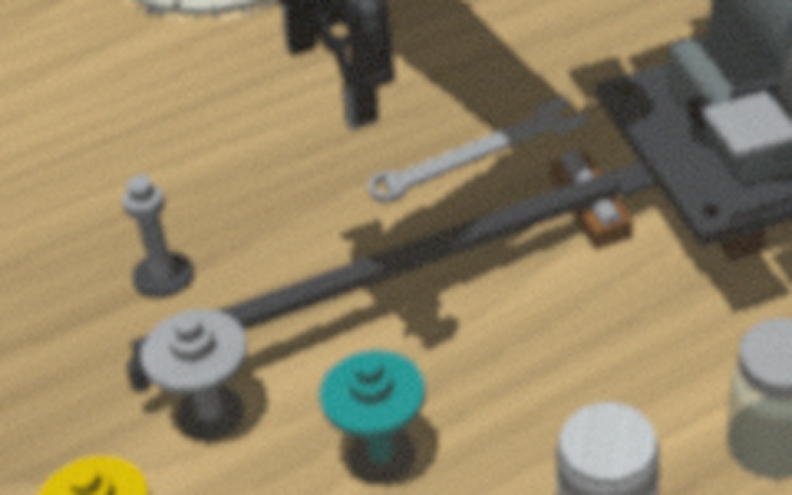

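The bar sits trapped under the grey washer at (193,345) with its toe under the raised plate at (650,175), and the gripper is clear. I'm handing it in.

```bash
python3 -c "
from bench import arm
print(arm.job_done())"
```

```text
the job is handed in; nothing more can be done
None
```

I handed the job in at about 16 s: the bar is trapped under the grey washer with its toe under the raised plate, and the gripper is clear. The hand-in gave no verdict, so I judged the end state from the last camera view and the force readings.

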